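# Bring the strip tube up out of its dark store with the ratchet lift

## Robot

A 6-joint arm with a two-finger parallel gripper is mounted at the origin on a cart in front of the work surface, level with it; the furniture and walls round the work are solid. World frame = base frame: x ahead of the robot, y to its left, z up, the work surface at z = 0. Lengths are in mm, angles in degrees, forces in N, time in s.
With the tool pointing down it reaches from about 300 to 850 mm from the base axis. Payload 5.4 kg.
Tool frame: the origin (TCP) lies midway between the tips of the shut fingers; the grasp point (between the pads) lies bot.tcp_to_grasp behind it (bot.tcp_to_grasp is the distance from the TCP to the grasp point, in mm); y points along the fingers, z is the direction in which the jaws open and shut, and the axes are right-handed (so a half turn about y gives the same grasp; the last joint's range is limited). The gripper opens to 85 mm and grips with 20 to 120 N. Pads are 22 mm wide; open, the fingers measure 114 mm over their backs; the gripper's body (76 mm by 85 mm) begins 54 mm behind the grasp point. The pads swing forward as they close: fully open they stand 13 mm farther back than shut.
Start: joints at [61.759, 9.076, 91.501, -0, 79.423, -12.038], TCP at [160.462, 552.14, 231.299] pointing down, gripper open.
Joint ranges: [-166.64, 166.64], [-54.1, 131.32], [10.49, 154.53], [-73.88, 253.88], [9.74, 151.15], [-171.62, 171.62]. Speed limits (degrees/s): [147.25, 147.25, 180, 180, 180, 180].

## Interface

Orientations are given as [roll, pitch, yaw] about the fixed x, y, z axes, in that order (R = Rz(yaw) Ry(pitch) Rx(roll)).
In Python, from workcell import bot gives the robot as it stands. The module is installed in compiled form; this text tells all that it offers.
- The arm moves only by the tool drive_tool, never from a script. Its argument "moves" is a list of rows, each an object with "travel": the shift along the tool's x, y, z as a fraction of full scale, a list of three; "delta_rot": the turn, a rotation vector about the tool's x, y, z as a fraction of full scale, a list of three. In form: [{"travel": [x, y, z], "delta_rot": [wx, wy, wz]}, ...]. A call has exactly 8 rows; each row shifts and turns the pose as measured when the row begins, along the tool's axes as they then stand; what a row does not reach is not made up. Full scale, the value 1, is 25 mm for a shift and 4 degrees for a turn. A row lasts 1/12 s, in which the tool goes at most 41.7 mm and 7.16 degrees, less where a joint would pass 70% of its speed; a pose out of reach is approached as far as the arm can. A call with a number of a shift or a turn outside -1 to 1 is refused whole. A call with a gripper value outside its range is refused whole. "hand" is the closure, from -1 (fully open) to 1 (shut), so that 0 is half open, set as the call begins (left out, the last holds). The fingers move at their own pace and stop on an object; "force" is the grip in N (left out, the last holds). Time passes only in rows, so rows that do not move let the fingers close, or fill a call up. It gives the time, the measured TCP pose, the force and the opening at its end, in the units of the state.
- bot.get_obs(): the state, without advancing time (a new reading comes with each control period).
- bot.read_camera(name): name is "side" or "top" or "wrist"; returns a dict with "color" (480x640x3 uint8, blue, green, red), "fov_y" (degrees; the focal length in pixels is half the picture's height over the tangent of half this angle, whatever the lens; pixels are square), "cx", "cy" (the principal point, pixels), "R" (3x3) and "t" (3): a world point X has camera coordinates R X + t. Camera axes: x right, y down, z forward; pixel columns grow to the right and rows downward; lengths in mm; the calibration is good to about 2 mm. A picture is of the moment at which its call begins. There is no depth.
- bot.close_job(): hands the job in, once; it reports no verdict.
The state is a dict: "time": time; "joints": joint angles; "qvel": joint speeds; "joint_torque": joint torques, N m; "position": TCP position; "ee_rot": TCP orientation; "ft_force": force on the tool from outside, world axes, zero at the start; "moment": the same for the moment, N m; "opening": finger opening in mm.
Only numpy, scipy, OpenCV 4.12 (cv2) and the standard library are available. Lean on these libraries where they do the work, as an engineer would, in place of code of your own. Each camera call takes 0.05 s, during which the arm holds its last target. There are 200 camera calls.

## Task

The tube of test strips is down inside the small grey store with the hand lever. Take the loose lid off by its knob and set it down flat on the bench, pump the lever down and let it spring back up, again and again, until the ratchet lift inside has brought the tube up to full height and further strokes gain nothing, then take the tube out and stand it upright and gently on the round cork pad, wholly on it. Leave the sample bottle with the dark blue label where it stands.

Things in the scene. Friction and masses are not known exactly. Their poses are not given: they have to be found in the camera images.
- unit: fixed store: grey well 70 x 70 mm outside, 54 mm inside, 114 mm high, on a 6 mm base plate 110 mm wide, reaching from y = 65 to -157 mm. Origin on the bench under the well's axis. At its -y side two cheeks 100 mm high run to y = -153 mm; between them the lift's steel rack (36 mm wide in x, y = -78 to -95 mm) rises with the lift to at most 195 mm above the bench
- lid_knob (a point): centre of the black knob (28 mm across, 20 mm high) of the loose grey lid, 0.12 kg. Lid plate 86 x 86 x 5 mm, its top face 20 mm below this point; a 50 mm square lip 4 mm deep under it sits in the well's mouth. This point is 29 mm above the bench when the lid lies there, lip down. z up through the knob. The bench 100 to 250 mm left (world +y) of the well is kept clear
- paddle (a point): middle of the ribbed blue 40 x 40 mm top face of the lever's paddle, 100 mm from the pivot. With the lever up it is about 223 mm from the well's axis at the unit's -y side and 119 mm above the bench. A full stroke takes it down 63 mm (and 5 mm along the unit's y)
- lever (a joint): lever angle: 0 = up, held by its spring; 0.64 rad = down on its stop; 3 to 13 N at the paddle. Each full stroke (beyond 0.6) raises the lift one 16 mm tooth (the first 1 to 21 mm), and it stays there; the lever must return to 0 to catch the next tooth. Four or five strokes are needed; at full height more strokes gain nothing
- cup_floor (a point): middle of the inner floor of the lift's round white cup (44 mm outside, walls 14 mm high) in which the tube stands inside the well. At the start 10 to 32 mm above the bench; full height is 91 to 97 mm above the bench, one tooth lower 75 to 81 mm. It stays up when the tube is taken out
- tube_center (a point): centre (half-way up) of the loose tube of test strips: white upright cylinder 28 mm in diameter with a blue cap 30 mm in diameter, 78 mm tall in all, z axis along it, about 0.06 kg. Stands in the lift's cup, hidden under the lid at the start; at full height its upper 55 to 61 mm stand above the well's rim
- pad_top (a point): centre of the top face of the fixed round cork pad, 110 mm in diameter, 5 mm thick, on the bench to the right
- blue_bottle: bystander: white sample bottle with a dark blue label band, 69 x 81 x 143 mm, at the back on the left; origin at the centre of its underside
Things that resemble listed ones, but are neither listed nor needed, are in the scene too. Leave any yellow look-alike of the part that bears lid_knob alone.

How it is judged:
By the outcome, as a careful person would: the job done as asked, in the order asked, and still so for the second after the job is handed in, with the robot touching nothing.
It also fails if it takes over 72 s, if anything falls off the work surface, if the arm or the gripper's body presses on something with over 40 N, if the wrist force passes 120 N, or if a joint passes its speed limit or range.

## Working session

There is one attempt and no reset: what is moved stays moved. The work goes in short steps, Python scripts to look and compute and a tool call to move; the robot and the scene stay as the last step left them, time stands still between calls to the robot, and variables do not carry over. Pictures are saved under pics/ and viewed, about 8 in all and at most 12, crops included, and the job is handed in when it is done.

Besides the shell and the picture viewer there is one more tool, called by a JSON object that holds its "method" and its "body", one argument or row to a line. drive_tool: Moves the arm, as the interface text tells. Its arguments: {"type":"object","properties":{"moves":{"type":"array"},"hand":{"type":"number"},"force":{"type":"number"}},"required":["moves"]}

```bash
mkdir -p pics
cat > h.py <<'E'
from workcell import bot
import numpy as np, cv2
from scipy.spatial.transform import Rotation as Ro
def cam(n):
    c=bot.read_camera(n); c['f']=240/np.tan(np.radians(c['fov_y'])/2); return c
def ray(c,u,v,z):
    R=np.array(c['R']);t=np.array(c['t']).ravel();o=-R.T@t
    d=R.T@np.array([(u-c['cx'])/c['f'],(v-c['cy'])/c['f'],1]);return o+d*(z-o[2])/d[2]
def proj(c,X):
    p=np.array(c['R'])@np.array(X)+np.array(c['t']).ravel();return p[:2]/p[2]*c['f']+[c['cx'],c['cy']]
def tri(c1,p1,c2,p2):
    A=[];b=[]
    for c,p in((c1,p1),(c2,p2)):
        R=np.array(c['R']);o=-R.T@np.array(c['t']).ravel()
        d=R.T@np.array([(p[0]-c['cx'])/c['f'],(p[1]-c['cy'])/c['f'],1]);d/=np.linalg.norm(d)
        P=np.eye(3)-np.outer(d,d);A.append(P);b.append(P@o)
    return np.linalg.lstsq(np.vstack(A),np.hstack(b),rcond=None)[0]
E
python3 - <<'E'
from h import *
import pickle
o=bot.get_obs();print(o,bot.tcp_to_grasp,Ro.from_euler('xyz',o['ee_rot'],degrees=True).as_matrix().round(3))
for n in('top','side'):
    c=cam(n);cv2.imwrite(f'pics/{n}0.png',c['color']);pickle.dump(c,open(n+'.pkl','wb'))
    R=np.array(c['R']);print(n,-R.T@np.array(c['t']).ravel(),R[2],c['f'])
E
```

```text
{'time': 0.0, 'joints': array([ 6.17591880e+01,  9.11204319e+00,  9.15732380e+01,  2.70527307e-04,
        7.94232524e+01, -1.20387914e+01]), 'qvel': array([ 0.02398901,  0.03162265,  0.02135218, -0.01544632, -0.00146216,
       -0.05907127]), 'joint_torque': array([-1.63212694e-04, -3.95996046e+01, -3.31431592e+01, -2.28704471e-04,
        8.38466833e-03, -4.96020249e-06]), 'position': array([160.17378145, 551.60838586, 230.31354943]), 'ee_rot': array([-9.01060911e+01,  2.28972538e-02, -1.62020917e+01]), 'ft_force': array([-0.16691758,  0.29313945, -0.62878778]), 'moment': array([ 0.04937192,  0.04583412, -0.06050205]), 'opening': 85.45640885040778} 18.700000000000003 [[ 0.96  -0.001  0.279]
 [-0.279 -0.002  0.96 ]
 [-0.    -1.    -0.002]]
top [ 364.37955503   32.07573551 1569.01943835] [ 0.13509191 -0.01189271 -0.9907617 ] 567.0152735579865
side [ 313.98787118 -642.09180377 1113.43028558] [ 0.20344992  0.53929086 -0.81717409] 549.2437181649515
```

View pics/top0.png

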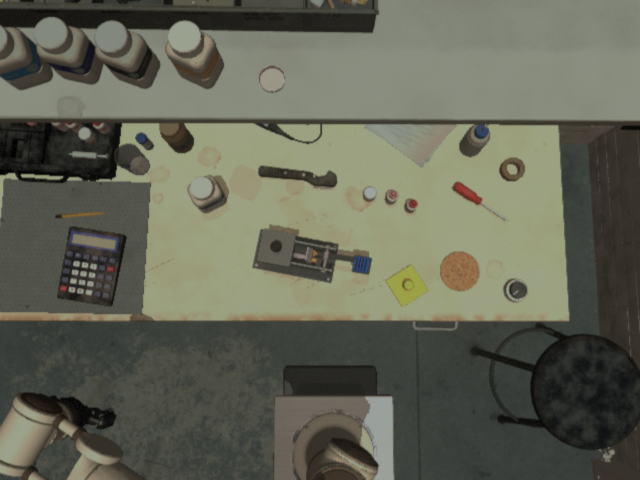

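View pics/side0.png

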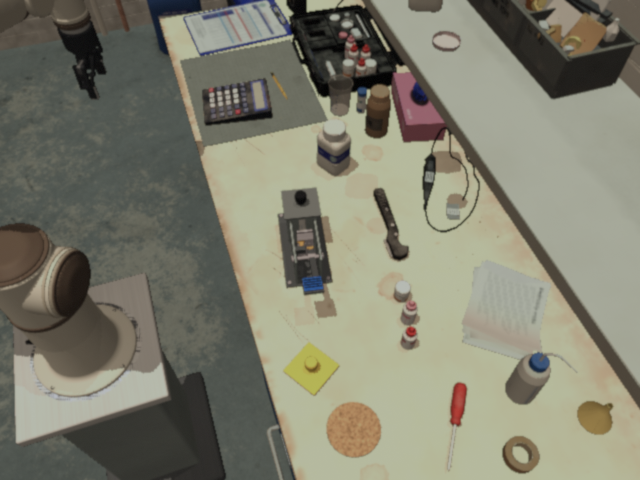

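The top view shows the unit's knob near (276,247), the blue paddle near (361,265), the cork pad near (460,271), the yellow decoy lid at (407,285) and the bottle at (206,192). In the side view the knob is near (301,198), the paddle (313,286) and the pad (354,429).

Run:
```python
from h import *
import pickle
T=pickle.load(open('top.pkl','rb'));S=pickle.load(open('side.pkl','rb'))
def blob(c,box,f):
    x0,y0,x1,y1=box;im=c['color'][y0:y1,x0:x1];h=cv2.cvtColor(im,cv2.COLOR_BGR2HSV).astype(int)
    m=f(h).astype(np.uint8);n,l,s,ce=cv2.connectedComponentsWithStats(m)
    i=1+np.argmax(s[1:,4]);return ce[i]+[x0,y0],s[i], (np.argwhere(l==i)[:,::-1]+[x0,y0]).astype(np.float32)
blue=lambda h:(h[...,0]>95)&(h[...,0]<130)&(h[...,1]>120)&(h[...,2]>50)
dark=lambda h:h[...,2]<50
cork=lambda h:(h[...,0]<17)&(h[...,1]>90)&(h[...,2]>100)
for nm,f,bt,bs,z in(('knob',dark,(266,236,288,260),(288,187,314,210),139),('paddle',blue,(345,250,380,280),(295,270,330,300),119),('pad',cork,(430,240,490,300),(315,395,395,465),5)):
    a=blob(T,bt,f);b=blob(S,bs,f)
    print(nm,a[0],a[1],b[0],b[1],tri(T,a[0],S,b[0]).round(1),ray(T,*a[0],z).round(1),ray(S,*b[0],z).round(1))
    if nm=='paddle':print(cv2.minAreaRect(a[2]))
big=np.hstack([cv2.resize(T['color'][215:310,240:390],(600,380),interpolation=2)])
cv2.imwrite('pics/t1.png',big)
```

```text
knob [275.51764706 246.05882353] [ 5  5 10 11 85] [300.39230769 197.6       ] [  7   4  12  15 130] [540.  147.5 137.4] [540.7 147.3 139. ] [538.7 146.3 139. ]
paddle [358.8018018  264.03603604] [  8   6  13  16 111] [312.092 283.156] [  7   6  21  15 250] [497.1 -65.6 112.8] [497.2 -65.3 119. ] [495.3 -69.2 119. ]
((358.87841796875, 263.729736328125), (10.850333213806152, 14.302711486816406), 9.462322235107422)
pad [459.40682415 270.63167104] [  11   12   38   38 1143] [353.5027907  429.23860465] [  12    8   54   54 2150] [ 488.7 -352.3    2.2] [ 489.9 -351.8    5. ] [ 487.  -352.8    5. ]
```

View pics/t1.png

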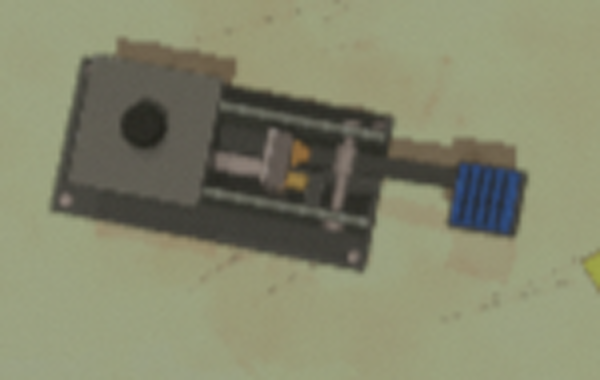

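The lid and knob sit at about (540,147,139), as the given heights predict. The paddle centre is at about (496,-71) and the pad at (488.5,-352). I start the approach and turn to yaw 0.

{"method": "drive_tool", "body": {
  "moves": [
    {"travel": [0.6,0,-0.3],"delta_rot": [0,-0.8,0]},
    {"travel": [0.8,0,-0.5],"delta_rot": [0,-0.8,0]},
    {"travel": [0.8,0,-0.6],"delta_rot": [0,-0.8,0]},
    {"travel": [0.8,0,-0.7],"delta_rot": [0,-0.8,0]},
    {"travel": [0.8,0,-0.7],"delta_rot": [0,-0.8,0]},
    {"travel": [0.8,0,-0.8],"delta_rot": [0,0,0]},
    {"travel": [0.8,0,-0.8],"delta_rot": [0,0,0]},
    {"travel": [0.8,0,-0.8],"delta_rot": [0,0,0]}
  ],
  "hand": -1,
  "force": 40
}}

```text
time: 0.77
position: [303.8, 403.6, 225.7]
ee_rot: [-90.3, 0.4, 1.2]
ft_force: [0.6, -0.3, 0.5]
opening: 85.5
```

{"method": "drive_tool", "body": {
  "moves": [
    {"travel": [0.8,0.1,-0.9],"delta_rot": [0,0.2,0]},
    {"travel": [0.8,0.1,-0.9],"delta_rot": [0,0,0]},
    {"travel": [0.8,0.1,-0.9],"delta_rot": [0,0,0]},
    {"travel": [0.8,0.1,-0.9],"delta_rot": [0,0,0]},
    {"travel": [0.8,0.1,-0.9],"delta_rot": [0,0,0]},
    {"travel": [0.8,0.1,-0.9],"delta_rot": [0,0,0]},
    {"travel": [0.8,0.1,-0.9],"delta_rot": [0,0,0]},
    {"travel": [0.7,0.1,-0.8],"delta_rot": [0,0,0]}
  ]
}}

```text
time: 1.43
position: [467.5, 216.7, 202.3]
ee_rot: [-90.4, 0.6, 0.4]
ft_force: [0.2, -0.2, -0.9]
opening: 85.4
```

{"method": "drive_tool", "body": {
  "moves": [
    {"travel": [0.7,0,-0.7],"delta_rot": [0.1,0,0]},
    {"travel": [0.7,0,-0.7],"delta_rot": [0,0,-0.1]},
    {"travel": [0.6,0,-0.6],"delta_rot": [0,0,0]},
    {"travel": [0.5,0,-0.5],"delta_rot": [0,0,0]},
    {"travel": [0.2,0,-0.2],"delta_rot": [0,0,0]},
    {"travel": [0,0,0],"delta_rot": [0,0,0]},
    {"travel": [0,0,0],"delta_rot": [0,0,0]},
    {"travel": [0,0,0],"delta_rot": [0,0,0]}
  ]
}}

```text
time: 2.1
position: [537.7, 141.4, 197.1]
ee_rot: [-90.0, 0.7, -0.0]
ft_force: [0.1, -0.2, -0.2]
opening: 85.4
```

Run:
```python
from h import *
o=bot.get_obs();print(o['position'],o['ee_rot'])
c=cam('wrist');cv2.imwrite('pics/w1.png',c['color'])
R=np.array(c['R']);print(-R.T@np.array(c['t']).ravel(),R.round(2),c['f'])
print(proj(c,[540,147.3,149]),proj(c,[496,-71.5,119]))
for v,n in(((254,167,185),1),):pass
```

```text
[537.74656687 141.37630138 197.08855314] [-9.00472466e+01  6.62326179e-01 -3.56506633e-02]
[471.95547513 142.09090698 340.6650827 ] [[ 0.    1.   -0.  ]
 [ 0.97 -0.    0.26]
 [ 0.26 -0.   -0.97]] 429.9957961718972
[330.56816484 278.30377361] [-97.07430038 177.83571152]
```

View pics/w1.png

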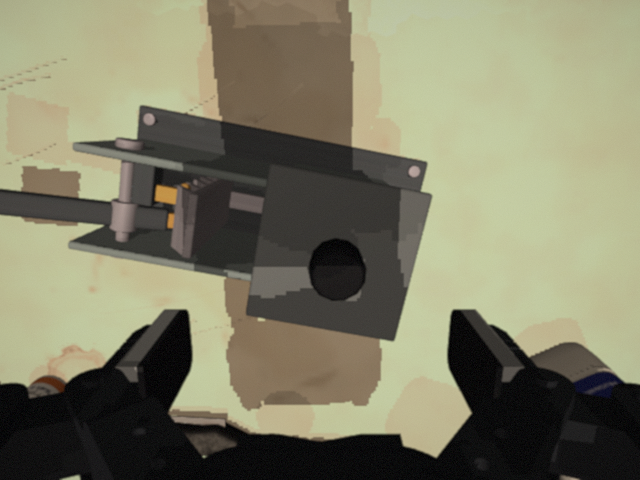

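The wrist view shows the lid square-on to the unit, with the knob centred at (338,269). That puts it about 3 mm further left than I first measured, so I use (538,149). Descending to grip the knob.

{"method": "drive_tool", "body": {
  "moves": [
    {"travel": [0,0.3,0.3],"delta_rot": [0,0,-0.15]},
    {"travel": [0,0.6,0],"delta_rot": [0,0,0]},
    {"travel": [0,0.6,0],"delta_rot": [0,0,0]},
    {"travel": [0,0.6,0],"delta_rot": [0,0,0]},
    {"travel": [0,0.5,0],"delta_rot": [0,0,0]},
    {"travel": [0,0.2,0],"delta_rot": [0,0,0]},
    {"travel": [0,0,0],"delta_rot": [0,0,0]},
    {"travel": [0,0,0],"delta_rot": [0,0,0]}
  ]
}}

```text
time: 2.82
position: [533.6, 156.8, 126.7]
ee_rot: [-89.9, -0.1, 0.6]
ft_force: [-0.6, 0.3, 0.3]
opening: 85.3
```

{"method": "drive_tool", "body": {
  "moves": [
    {"travel": [0.15,0,-0.2],"delta_rot": [0,0,0]},
    {"travel": [0.05,0,-0.1],"delta_rot": [0,0,0]},
    {"travel": [0,0,0],"delta_rot": [0,0,0]},
    {"travel": [0,0,0],"delta_rot": [0,0,0]},
    {"travel": [0,0,0],"delta_rot": [0,0,0]},
    {"travel": [0,0,0],"delta_rot": [0,0,0]},
    {"travel": [0,0,0],"delta_rot": [0,0,0]},
    {"travel": [0,0,0],"delta_rot": [0,0,0]}
  ]
}}

```text
time: 3.48
position: [541.8, 148.9, 131.1]
ee_rot: [-89.9, -0.5, 0.6]
ft_force: [-0.3, 0.1, 0.0]
opening: 85.4
```

{"method": "drive_tool", "body": {
  "moves": [
    {"travel": [0,0,0],"delta_rot": [0,0,0]},
    {"travel": [0,0,0],"delta_rot": [0,0,0]},
    {"travel": [0,0,0],"delta_rot": [0,0,0]},
    {"travel": [0,0,0],"delta_rot": [0,0,0]},
    {"travel": [0,0,0],"delta_rot": [0,0,0]},
    {"travel": [0,0,0],"delta_rot": [0,0,0]},
    {"travel": [0,0,0],"delta_rot": [0,0,0]},
    {"travel": [0,0,0],"delta_rot": [0,0,0]}
  ],
  "hand": 1,
  "force": 40
}}

```text
time: 4.15
position: [541.8, 149.0, 131.3]
ee_rot: [-89.9, -0.5, 0.6]
ft_force: [0.4, 0.0, 0.8]
opening: 26.4
```

The grip is high on the knob, so I regrip a bit lower.

{"method": "drive_tool", "body": {
  "moves": [
    {"travel": [0,0,0],"delta_rot": [0,0,0]},
    {"travel": [0,0,0],"delta_rot": [0,0,0]},
    {"travel": [0,0,0],"delta_rot": [0,0,0]},
    {"travel": [-0.12,0.25,0],"delta_rot": [0,0,0.1]},
    {"travel": [0,0.05,0],"delta_rot": [0,0,0]},
    {"travel": [0,0,0],"delta_rot": [0,0,0]},
    {"travel": [0,0,0],"delta_rot": [0,0,0]},
    {"travel": [0,0,0],"delta_rot": [0,0,0]}
  ],
  "hand": -0.1
}}

```text
time: 4.82
position: [537.9, 149.0, 122.1]
ee_rot: [-89.9, 0.0, 0.6]
ft_force: [0.3, -0.3, 1.1]
opening: 47.2
```

{"method": "drive_tool", "body": {
  "moves": [
    {"travel": [0,0,0],"delta_rot": [0,0,0]},
    {"travel": [0,0,0],"delta_rot": [0,0,0]},
    {"travel": [0,0,0],"delta_rot": [0,0,0]},
    {"travel": [0,0,0],"delta_rot": [0,0,0]},
    {"travel": [0,0,0],"delta_rot": [0,0,0]},
    {"travel": [0,0,0],"delta_rot": [0,0,0]},
    {"travel": [0,0,0],"delta_rot": [0,0,0]},
    {"travel": [0,0,0],"delta_rot": [0,0,0]}
  ],
  "hand": 1
}}

```text
time: 5.48
position: [538.0, 149.0, 122.3]
ee_rot: [-89.9, -0.0, 0.6]
ft_force: [-0.0, 0.2, -1.0]
opening: 26.7
```

{"method": "drive_tool", "body": {
  "moves": [
    {"travel": [0,-0.3,0],"delta_rot": [0,0,0]},
    {"travel": [0,-0.5,0],"delta_rot": [0,0,0]},
    {"travel": [0,-0.5,0],"delta_rot": [0,0,0]},
    {"travel": [-0.1,-0.4,0.4],"delta_rot": [0,0,0]},
    {"travel": [-0.1,0,0.7],"delta_rot": [0,0,0]},
    {"travel": [-0.1,0,0.8],"delta_rot": [0,0,0]},
    {"travel": [-0.1,0,0.8],"delta_rot": [0,0,0]},
    {"travel": [-0.1,0,0.8],"delta_rot": [0,0,0]}
  ]
}}

```text
time: 6.15
position: [525.7, 238.7, 174.6]
ee_rot: [-89.9, -0.3, 0.2]
ft_force: [-0.3, 0.9, -0.1]
opening: 27.2
```

{"method": "drive_tool", "body": {
  "moves": [
    {"travel": [0,0.1,0.8],"delta_rot": [0,0,0]},
    {"travel": [0,0.4,0.7],"delta_rot": [0,0,0]},
    {"travel": [0,0.6,0.6],"delta_rot": [0,0,0]},
    {"travel": [0,0.8,0.4],"delta_rot": [0,0,0]},
    {"travel": [0,0.8,0.2],"delta_rot": [0,0,0]},
    {"travel": [0,0.7,0],"delta_rot": [0,0,0]},
    {"travel": [0,0.6,0],"delta_rot": [0,0,0]},
    {"travel": [0,0.3,0],"delta_rot": [0,0,0]}
  ]
}}

```text
time: 6.82
position: [528.3, 324.2, 78.2]
ee_rot: [-89.3, -1.3, 0.7]
ft_force: [0.5, 1.0, -1.1]
opening: 26.7
```

{"method": "drive_tool", "body": {
  "moves": [
    {"travel": [0,0.4,0],"delta_rot": [-0.15,0,0.2]},
    {"travel": [0,0.5,0],"delta_rot": [0,0,0.1]},
    {"travel": [0,0.5,0],"delta_rot": [0,0,0]},
    {"travel": [0,0.4,0],"delta_rot": [0,0,0]},
    {"travel": [0,0.2,0],"delta_rot": [0,0,0]},
    {"travel": [0,0.1,0],"delta_rot": [0,0,0]},
    {"travel": [0,0,0],"delta_rot": [0,0,0]},
    {"travel": [0,0,0],"delta_rot": [0,0,0]}
  ]
}}

```text
time: 7.48
position: [528.6, 326.6, 24.0]
ee_rot: [-89.8, -0.2, 0.7]
ft_force: [-0.1, -0.4, -1.1]
opening: 26.8
```

{"method": "drive_tool", "body": {
  "moves": [
    {"travel": [0,0.2,0],"delta_rot": [0,0,0]},
    {"travel": [0,0.15,0],"delta_rot": [0,0,0]},
    {"travel": [0,0.08,0],"delta_rot": [0,0,0]},
    {"travel": [0,0.04,0],"delta_rot": [0,0,0]},
    {"travel": [0,0,0],"delta_rot": [0,0,0]},
    {"travel": [0,0,0],"delta_rot": [0,0,0]},
    {"travel": [0,0,0],"delta_rot": [0,0,0]},
    {"travel": [0,0,0],"delta_rot": [0,0,0]}
  ]
}}

```text
time: 8.15
position: [530.3, 327.1, 13.3]
ee_rot: [-89.7, -0.4, 0.7]
ft_force: [-0.4, -0.6, -0.9]
opening: 26.7
```

{"method": "drive_tool", "body": {
  "moves": [
    {"travel": [0,0.06,0],"delta_rot": [0,0,0]},
    {"travel": [0,0.03,0],"delta_rot": [0,0,0]},
    {"travel": [0,0,0],"delta_rot": [0,0,0]},
    {"travel": [0,0,0],"delta_rot": [0,0,0]},
    {"travel": [0,0,0],"delta_rot": [0,0,0]},
    {"travel": [0,0,0],"delta_rot": [0,0,0]},
    {"travel": [0,0,0],"delta_rot": [0,0,0]},
    {"travel": [0,0,0],"delta_rot": [0,0,0]}
  ]
}}

```text
time: 8.82
position: [531.4, 327.5, 12.5]
ee_rot: [-89.7, -0.5, 0.7]
ft_force: [0.1, -1.0, 1.2]
opening: 26.8
```

{"method": "drive_tool", "body": {
  "moves": [
    {"travel": [0,0,0],"delta_rot": [0,0,0]},
    {"travel": [0,0,0],"delta_rot": [0,0,0]},
    {"travel": [0,0,0],"delta_rot": [0,0,0]},
    {"travel": [0,0,0],"delta_rot": [0,0,0]},
    {"travel": [0,0,0],"delta_rot": [0,0,0]},
    {"travel": [0,0,0],"delta_rot": [0,0,0]},
    {"travel": [0,-0.2,0],"delta_rot": [0,0,0]},
    {"travel": [0,-0.4,0],"delta_rot": [0,0,0]}
  ],
  "hand": -0.5
}}

```text
time: 9.48
position: [529.7, 326.8, 25.9]
ee_rot: [-89.8, -0.3, 0.7]
ft_force: [0.3, -0.3, -0.8]
opening: 63.9
```

{"method": "drive_tool", "body": {
  "moves": [
    {"travel": [0,-0.8,0],"delta_rot": [0,0,0]},
    {"travel": [0,-1,0],"delta_rot": [0,0,0]},
    {"travel": [0,-1,0],"delta_rot": [0,0,0]},
    {"travel": [0,-1,-0.3],"delta_rot": [0,0,0]},
    {"travel": [0,-1,-0.6],"delta_rot": [0,0,0]},
    {"travel": [0,-1,-0.9],"delta_rot": [0,0,0]},
    {"travel": [0,-0.5,-1],"delta_rot": [0,0,0]},
    {"travel": [0,0,-1],"delta_rot": [0,0,0]}
  ],
  "hand": -0.5
}}

```text
time: 10.15
position: [530.2, 232.3, 199.2]
ee_rot: [-89.6, -0.7, 1.1]
ft_force: [0.4, -0.5, -0.1]
opening: 63.8
```

{"method": "drive_tool", "body": {
  "moves": [
    {"travel": [-0.1,0,-1],"delta_rot": [0,0,0.15]},
    {"travel": [-0.1,0,-1],"delta_rot": [0,0.2,0]},
    {"travel": [-0.1,0,-1],"delta_rot": [0,0,0]},
    {"travel": [-0.1,0,-1],"delta_rot": [0,0,0]},
    {"travel": [-0.1,0,-1],"delta_rot": [0,0,0]},
    {"travel": [-0.1,0,-1],"delta_rot": [0,0,0]},
    {"travel": [-0.1,0,-1],"delta_rot": [0,0,0]},
    {"travel": [-0.1,0,-1],"delta_rot": [0,0,0]}
  ],
  "hand": 1
}}

```text
time: 10.82
position: [513.3, 23.4, 210.8]
ee_rot: [-89.6, -1.2, 0.4]
ft_force: [1.2, 0.3, -0.4]
opening: -0.2
```

{"method": "drive_tool", "body": {
  "moves": [
    {"travel": [-0.1,0,-0.9],"delta_rot": [0,0,0]},
    {"travel": [-0.1,0,-0.8],"delta_rot": [0,0,0]},
    {"travel": [-0.1,0,-0.7],"delta_rot": [0,0,0]},
    {"travel": [0,0,-0.4],"delta_rot": [0,0,0]},
    {"travel": [0,0,0],"delta_rot": [0,0,0]},
    {"travel": [0,0,0],"delta_rot": [0,0,0]},
    {"travel": [0,0,0],"delta_rot": [0,0,0]},
    {"travel": [0,0,0],"delta_rot": [0,0,0]}
  ]
}}

```text
time: 11.48
position: [506.1, -53.2, 217.0]
ee_rot: [-89.8, -1.6, 0.1]
ft_force: [-0.1, -0.1, 0.5]
opening: -0.2
```

Run:
```python
from h import *
o=bot.get_obs();print(o['position'],o['ee_rot'])
c=cam('wrist');d=cam('top');cv2.imwrite('pics/w2.png',np.hstack([cv2.resize(c['color'],(400,300)),cv2.resize(d['color'][180:330,190:390],(400,300))]))
h=cv2.cvtColor(c['color'],cv2.COLOR_BGR2HSV).astype(int)
m=((h[...,0]>95)&(h[...,0]<130)&(h[...,1]>100)&(h[...,2]>40)).astype(np.uint8)
n,l,s,ce=cv2.connectedComponentsWithStats(cv2.morphologyEx(m,cv2.MORPH_CLOSE,np.ones((7,7))))
for i in range(1,n):
    if s[i,4]>300:print(s[i],ce[i],ray(c,*ce[i],119).round(1))
```

```text
[506.13035538 -53.17744411 216.96943303] [-89.79648251  -1.63721855   0.10507801]
[ 254  183   78   73 4577] [291.63797247 219.42101813] [494.3 -68.  119. ]
[ 609  249   31   48 1211] [626.10322048 273.85053675] [527.6 130.9 119. ]
```

View pics/w2.png

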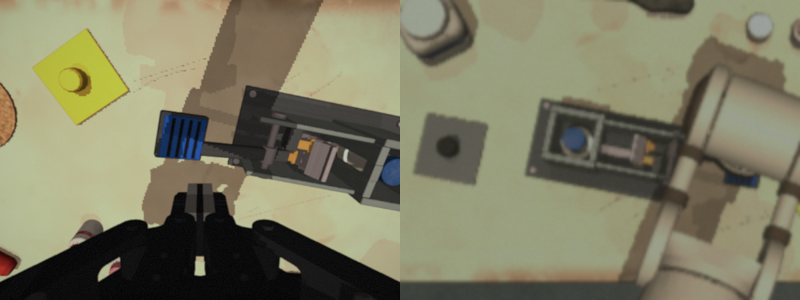

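The lid lies flat on the bench left of the well, and the blue tube cap shows in the open well. The wrist view puts the paddle at (494,-69), which agrees with the earlier measurement. Moving down onto it.

{"method": "drive_tool", "body": {
  "moves": [
    {"travel": [-0.3,0.3,-0.3],"delta_rot": [0,0,0.2]},
    {"travel": [-0.2,0.7,-0.3],"delta_rot": [0,0,0.2]},
    {"travel": [0,0.8,0],"delta_rot": [0,0,0]},
    {"travel": [0,0.7,0],"delta_rot": [0,0,0]},
    {"travel": [0,0.4,0],"delta_rot": [0,0,0]},
    {"travel": [0,0.1,0],"delta_rot": [0,0,0]},
    {"travel": [0,0,0],"delta_rot": [0,0,0]},
    {"travel": [0,0,0],"delta_rot": [0,0,0]}
  ]
}}

```text
time: 12.25
position: [489.4, -68.7, 131.7]
ee_rot: [-89.7, 0.6, 0.3]
ft_force: [0.4, 0.5, 0.7]
opening: 0.1
```

{"method": "drive_tool", "body": {
  "moves": [
    {"travel": [0.1,0.4,0],"delta_rot": [0,0,-0.1]},
    {"travel": [0.05,0.6,0],"delta_rot": [0,0,0]},
    {"travel": [0,0.6,0],"delta_rot": [0,0,0]},
    {"travel": [0,0.6,0],"delta_rot": [0,0,0]},
    {"travel": [0,0.4,0],"delta_rot": [0,0,0]},
    {"travel": [0,0.2,0],"delta_rot": [0,0,0]},
    {"travel": [0,0.2,0],"delta_rot": [0,0,0]},
    {"travel": [0,0.1,0],"delta_rot": [0,0,0]}
  ]
}}

```text
time: 12.92
position: [501.0, -71.8, 64.8]
ee_rot: [-90.1, -0.6, 0.4]
ft_force: [-4.9, -0.4, 10.7]
opening: 0.1
```

{"method": "drive_tool", "body": {
  "moves": [
    {"travel": [-0.15,0.15,0],"delta_rot": [0,0,0]},
    {"travel": [-0.1,0.15,0],"delta_rot": [0,0,0]},
    {"travel": [0,0.12,0],"delta_rot": [0,0,0]},
    {"travel": [0,0.1,0],"delta_rot": [0,0,0]},
    {"travel": [0,0,0],"delta_rot": [0,0,0]},
    {"travel": [0,0,0],"delta_rot": [0,0,0]},
    {"travel": [0,0,0],"delta_rot": [0,0,0]},
    {"travel": [0,0,0],"delta_rot": [0,0,0]}
  ]
}}

```text
time: 13.58
position: [505.1, -75.6, 67.3]
ee_rot: [-90.6, -1.7, 0.6]
ft_force: [-2.8, 0.3, 3.8]
opening: -0.3
```

{"method": "drive_tool", "body": {
  "moves": [
    {"travel": [-0.2,0.3,0.1],"delta_rot": [0.1,0,0.2]},
    {"travel": [-0.2,0.4,0.1],"delta_rot": [0.1,0,0.2]},
    {"travel": [-0.2,0.4,0],"delta_rot": [0,0,0.1]},
    {"travel": [-0.1,0.4,0],"delta_rot": [0,0,0.1]},
    {"travel": [-0.1,0.4,0],"delta_rot": [0,0,0.1]},
    {"travel": [-0.1,0.4,0],"delta_rot": [0,0,0.1]},
    {"travel": [-0.1,0.4,0],"delta_rot": [0,0,0.1]},
    {"travel": [-0.1,0.4,0],"delta_rot": [0,0,0.1]}
  ]
}}

```text
time: 14.25
position: [504.8, -73.7, 55.2]
ee_rot: [-89.9, 0.8, 1.0]
ft_force: [-30.7, 11.4, 75.7]
opening: 0.1
```

The stop is reached at z ≈ 55 and the force was high, so the next strokes will be gentler. Letting the lever up.

{"method": "drive_tool", "body": {
  "moves": [
    {"travel": [0,-0.4,0],"delta_rot": [0,0,0]},
    {"travel": [-0.1,-0.6,0],"delta_rot": [0,0,0]},
    {"travel": [-0.1,-0.7,0.1],"delta_rot": [0,0,0]},
    {"travel": [-0.1,-0.7,0.1],"delta_rot": [0,0,0]},
    {"travel": [-0.1,-0.6,0],"delta_rot": [0,0,0]},
    {"travel": [0,-0.3,0],"delta_rot": [0,0,0]},
    {"travel": [0,0,0],"delta_rot": [0,0,0]},
    {"travel": [0,0,0],"delta_rot": [0,0,0]}
  ]
}}

```text
time: 14.92
position: [504.9, -70.6, 153.8]
ee_rot: [-90.4, -0.6, 1.1]
ft_force: [-0.0, -0.5, -0.5]
opening: -0.0
```

Run:
```python
from h import *
o=bot.get_obs();print(o['position'],o['ee_rot'],o['ft_force'])
c=cam('wrist');s=cam('side');a=np.hstack([cv2.resize(c['color'],(400,300)),cv2.resize(s['color'][165:315,220:420],(400,300),interpolation=2)])
cv2.imwrite('pics/w3.png',a)
```

```text
[504.85028915 -70.60879772 153.79743198] [-90.37432597  -0.55190598   1.10295812] [-0.04506283 -0.47556049 -0.54463569]
```

View pics/w3.png

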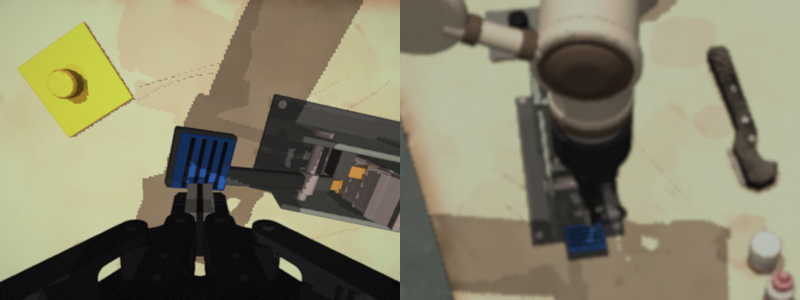

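{"method": "drive_tool", "body": {
  "moves": [
    {"travel": [-0.3,0.3,0],"delta_rot": [0.1,0.2,0]},
    {"travel": [-0.2,0.4,0],"delta_rot": [0,0,0]},
    {"travel": [0,0.6,0],"delta_rot": [0,0,0]},
    {"travel": [-0.1,0.6,0],"delta_rot": [0,0,0.1]},
    {"travel": [-0.1,0.6,0],"delta_rot": [0,0,0.1]},
    {"travel": [-0.1,0.6,0],"delta_rot": [0,0,0.1]},
    {"travel": [-0.1,0.5,0],"delta_rot": [0,0,0.1]},
    {"travel": [-0.1,0.3,0],"delta_rot": [0,0,0.1]}
  ]
}}

```text
time: 15.68
position: [487.0, -72.4, 54.7]
ee_rot: [-90.1, 0.6, 0.2]
ft_force: [-16.7, 12.9, 73.6]
opening: 0.2
```

{"method": "drive_tool", "body": {
  "moves": [
    {"travel": [-0.1,0.2,0],"delta_rot": [0,0,0.05]},
    {"travel": [-0.1,0.2,0],"delta_rot": [0,0,0.05]},
    {"travel": [-0.1,0.2,0],"delta_rot": [0,0,0.05]},
    {"travel": [-0.1,0.2,0],"delta_rot": [0,0,0.05]},
    {"travel": [-0.1,0.2,0],"delta_rot": [0,0,0.05]},
    {"travel": [-0.1,0.2,0],"delta_rot": [0,0,0.05]},
    {"travel": [-0.1,0.2,0],"delta_rot": [0,0,0.05]},
    {"travel": [-0.1,0.2,0],"delta_rot": [0,0,0.05]}
  ]
}}

```text
time: 16.35
position: [486.9, -72.6, 55.9]
ee_rot: [-89.9, 0.8, 0.5]
ft_force: [-11.6, 7.3, 44.3]
opening: 0.2
```

Stroke 2 is done. Continuing with strokes 3 to 5.

{"method": "drive_tool", "body": {
  "moves": [
    {"travel": [0,-0.4,0],"delta_rot": [0,0,-0.1]},
    {"travel": [0,-0.6,0],"delta_rot": [0,0,-0.1]},
    {"travel": [0.1,-0.6,0.1],"delta_rot": [0,0,0]},
    {"travel": [0.1,-0.6,0],"delta_rot": [0,0,0]},
    {"travel": [0,-0.4,0],"delta_rot": [0,0,0]},
    {"travel": [0,-0.1,0],"delta_rot": [0,0,0]},
    {"travel": [0,0,0],"delta_rot": [0,0,0]},
    {"travel": [0,0,0],"delta_rot": [0,0,0]}
  ]
}}

```text
time: 17.02
position: [490.3, -70.3, 122.6]
ee_rot: [-90.0, 0.2, 0.6]
ft_force: [1.4, 0.2, 2.1]
opening: 0.0
```

{"method": "drive_tool", "body": {
  "moves": [
    {"travel": [0,0.4,0],"delta_rot": [0,0,0]},
    {"travel": [0,0.6,0],"delta_rot": [0,0,0]},
    {"travel": [-0.1,0.6,0],"delta_rot": [0,0,0.1]},
    {"travel": [-0.1,0.6,0],"delta_rot": [0,0,0.1]},
    {"travel": [-0.1,0.5,0],"delta_rot": [0,0,0.1]},
    {"travel": [-0.1,0.3,0],"delta_rot": [0,0,0.1]},
    {"travel": [-0.1,0.2,0],"delta_rot": [0,0,0.1]},
    {"travel": [-0.1,0.2,0],"delta_rot": [0,0,0]}
  ]
}}

```text
time: 17.68
position: [489.6, -72.7, 56.0]
ee_rot: [-90.1, 1.0, 0.6]
ft_force: [-13.7, 6.7, 45.1]
opening: 0.0
```

{"method": "drive_tool", "body": {
  "moves": [
    {"travel": [0,-0.4,0],"delta_rot": [0,0,-0.1]},
    {"travel": [0,-0.7,0],"delta_rot": [0,0,-0.1]},
    {"travel": [0.1,-0.7,0.1],"delta_rot": [0,0,-0.1]},
    {"travel": [0.1,-0.7,0],"delta_rot": [0,0,0]},
    {"travel": [0,-0.5,0],"delta_rot": [0,0,0]},
    {"travel": [0,-0.2,0],"delta_rot": [0,0,0]},
    {"travel": [0,0,0],"delta_rot": [0,0,0]},
    {"travel": [0,0,0],"delta_rot": [0,0,0]}
  ]
}}

```text
time: 18.35
position: [491.5, -69.9, 132.0]
ee_rot: [-90.0, 0.3, 0.6]
ft_force: [0.0, 0.3, -0.6]
opening: 0.1
```

{"method": "drive_tool", "body": {
  "moves": [
    {"travel": [0,0.5,0],"delta_rot": [0,0,0]},
    {"travel": [0,0.7,0],"delta_rot": [0,0,0]},
    {"travel": [-0.1,0.7,0],"delta_rot": [0,0,0.1]},
    {"travel": [-0.1,0.7,0],"delta_rot": [0,0,0.1]},
    {"travel": [-0.1,0.5,0],"delta_rot": [0,0,0.1]},
    {"travel": [-0.1,0.3,0],"delta_rot": [0,0,0.1]},
    {"travel": [-0.1,0.2,0],"delta_rot": [0,0,0.1]},
    {"travel": [-0.1,0.2,0],"delta_rot": [0,0,0]}
  ]
}}

```text
time: 19.02
position: [490.0, -72.0, 56.5]
ee_rot: [-90.1, 1.2, 0.6]
ft_force: [-11.3, 6.6, 39.8]
opening: -0.1
```

{"method": "drive_tool", "body": {
  "moves": [
    {"travel": [0,-0.4,0],"delta_rot": [0,0,-0.1]},
    {"travel": [0,-0.7,0],"delta_rot": [0,0,-0.1]},
    {"travel": [0.1,-0.7,0.1],"delta_rot": [0,0,-0.1]},
    {"travel": [0.1,-0.7,0],"delta_rot": [0,0,0]},
    {"travel": [0,-0.5,0],"delta_rot": [0,0,0]},
    {"travel": [0,-0.2,0],"delta_rot": [0,0,0]},
    {"travel": [0,0,0],"delta_rot": [0,0,0]},
    {"travel": [0,0,0],"delta_rot": [0,0,0]}
  ]
}}

```text
time: 19.68
position: [492.5, -69.0, 133.9]
ee_rot: [-90.0, 0.5, 0.6]
ft_force: [-0.5, 0.1, -0.3]
opening: -0.3
```

Run:
```python
from h import *
c=cam('wrist');d=cam('top');a=np.hstack([cv2.resize(c['color'],(400,300)),cv2.resize(d['color'][200:290,240:360],(400,300),interpolation=2)])
cv2.imwrite('pics/w4.png',a)
```

```text
(no output)
```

View pics/w4.png

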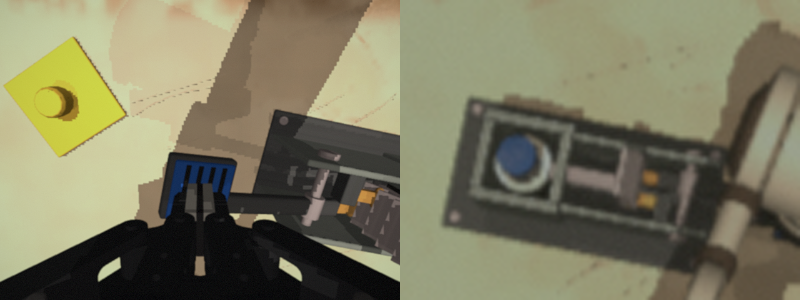

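Four full strokes so far. The tube cap has risen, showing at about (275,246) in the top view. I do two more strokes and measure the cap after each to confirm that nothing more is gained.

{"method": "drive_tool", "body": {
  "moves": [
    {"travel": [0,0.5,0],"delta_rot": [0,0,0]},
    {"travel": [0,0.7,0],"delta_rot": [0,0,0]},
    {"travel": [-0.1,0.7,0],"delta_rot": [0,0,0.1]},
    {"travel": [-0.1,0.7,0],"delta_rot": [0,0,0.1]},
    {"travel": [-0.1,0.5,0],"delta_rot": [0,0,0.1]},
    {"travel": [-0.1,0.3,0],"delta_rot": [0,0,0.1]},
    {"travel": [-0.1,0.2,0],"delta_rot": [0,0,0.1]},
    {"travel": [-0.1,0.2,0],"delta_rot": [0,0,0]}
  ]
}}

```text
time: 20.45
position: [491.3, -71.4, 56.8]
ee_rot: [-90.1, 1.3, 0.5]
ft_force: [-12.8, 6.8, 40.4]
opening: 0.1
```

{"method": "drive_tool", "body": {
  "moves": [
    {"travel": [0,-0.4,0],"delta_rot": [0,0,-0.1]},
    {"travel": [0,-0.7,0],"delta_rot": [0,0,-0.1]},
    {"travel": [0.1,-0.7,0.1],"delta_rot": [0,0,-0.1]},
    {"travel": [0.1,-0.7,0],"delta_rot": [0,0,0]},
    {"travel": [0,-0.5,0],"delta_rot": [0,0,0]},
    {"travel": [0,-0.2,0],"delta_rot": [0,0,0]},
    {"travel": [0,0,0],"delta_rot": [0,0,0]},
    {"travel": [0,0,0],"delta_rot": [0,0,0]}
  ]
}}

```text
time: 21.12
position: [495.9, -69.2, 138.6]
ee_rot: [-90.1, 0.3, 0.6]
ft_force: [0.4, -1.2, -0.6]
opening: 0.1
```

```bash
cat > cap.py <<'E'
from h import *
import pickle
def blob(c,box):
    x0,y0,x1,y1=box;h=cv2.cvtColor(c['color'][y0:y1,x0:x1],cv2.COLOR_BGR2HSV).astype(int)
    m=((h[...,0]>95)&(h[...,0]<130)&(h[...,1]>100)&(h[...,2]>40)).astype(np.uint8)
    n,l,s,ce=cv2.connectedComponentsWithStats(m)
    if n<2:return None
    i=1+np.argmax(s[1:,4]);return ce[i]+[x0,y0],s[i]
T=cam('top');S=cam('side')
a=blob(T,(255,230,300,265));b=blob(S,(280,150,330,260));print(a,b)
if a and b:print(tri(T,a[0],S,b[0]))
E
python3 cap.py
```

```text
(array([275.18181818, 244.8       ]), array([15, 10, 10, 11, 55], dtype=int32)) None
```

{"method": "drive_tool", "body": {
  "moves": [
    {"travel": [0,0.5,0],"delta_rot": [0,0,0]},
    {"travel": [0,0.7,0],"delta_rot": [0,0,0]},
    {"travel": [-0.1,0.7,0],"delta_rot": [0,0,0.1]},
    {"travel": [-0.1,0.7,0],"delta_rot": [0,0,0.1]},
    {"travel": [-0.1,0.5,0],"delta_rot": [0,0,0.1]},
    {"travel": [-0.1,0.3,0],"delta_rot": [0,0,0.1]},
    {"travel": [-0.1,0.2,0],"delta_rot": [0,0,0.1]},
    {"travel": [-0.1,0.2,0],"delta_rot": [0,0,0]}
  ]
}}

```text
time: 21.88
position: [491.9, -71.4, 56.8]
ee_rot: [-90.2, 1.3, 0.5]
ft_force: [-11.8, 7.9, 42.8]
opening: 0.0
```

{"method": "drive_tool", "body": {
  "moves": [
    {"travel": [0,-0.4,0],"delta_rot": [0,0,-0.1]},
    {"travel": [0,-0.7,0],"delta_rot": [0,0,-0.1]},
    {"travel": [0.1,-0.8,0],"delta_rot": [0,0,-0.1]},
    {"travel": [0.1,-0.9,0],"delta_rot": [0,0,0]},
    {"travel": [0,-1,0],"delta_rot": [0,0,0]},
    {"travel": [0,-1,0],"delta_rot": [0,0,0]},
    {"travel": [0,-1,0],"delta_rot": [0,0,0]},
    {"travel": [0,-0.8,0],"delta_rot": [0,0,0]}
  ]
}}

```text
time: 22.55
position: [492.2, -69.4, 221.2]
ee_rot: [-89.9, 1.3, 0.6]
ft_force: [1.2, -0.4, 0.9]
opening: 0.0
```

```bash
python3 cap.py
```

```text
(array([275.27272727, 244.90909091]), array([15, 10, 10, 11, 55], dtype=int32)) None
```

The cap's position did not change between strokes 5 and 6, so it is at full height. Moving over the well with the hand open.

{"method": "drive_tool", "body": {
  "moves": [
    {"travel": [0.2,-0.4,0.5],"delta_rot": [0,0,-0.2]},
    {"travel": [0.2,-0.4,0.9],"delta_rot": [0,0.1,-0.1]},
    {"travel": [0.2,0,1],"delta_rot": [0,0,0]},
    {"travel": [0.2,0,1],"delta_rot": [0,0,0]},
    {"travel": [0.2,0,1],"delta_rot": [0,0,0]},
    {"travel": [0.2,0,1],"delta_rot": [0,0,0]},
    {"travel": [0.2,0,1],"delta_rot": [0,0,0]},
    {"travel": [0.2,0,0.8],"delta_rot": [0,0,0]}
  ],
  "hand": -1
}}

```text
time: 23.32
position: [529.4, 120.6, 232.8]
ee_rot: [-89.7, 0.7, -0.3]
ft_force: [0.6, -0.2, 0.1]
opening: 85.4
```

{"method": "drive_tool", "body": {
  "moves": [
    {"travel": [0.1,0,0.6],"delta_rot": [0,0,0]},
    {"travel": [0,0,0.2],"delta_rot": [0,0,0]},
    {"travel": [0,0,0],"delta_rot": [0,0,0]},
    {"travel": [0,0,0],"delta_rot": [0,0,0]},
    {"travel": [0,0,0],"delta_rot": [0,0,0]},
    {"travel": [0,0,0],"delta_rot": [0,0,0]},
    {"travel": [0,0,0],"delta_rot": [0,0,0]},
    {"travel": [0,0,0],"delta_rot": [0,0,0]}
  ]
}}

```text
time: 23.98
position: [527.2, 145.6, 225.3]
ee_rot: [-89.7, 1.5, -0.1]
ft_force: [0.1, -0.1, -0.4]
opening: 85.7
```

Run:
```python
from h import *
c=cam('wrist');s=cam('side')
cv2.imwrite('pics/w5.png',np.hstack([cv2.resize(c['color'],(400,300)),cv2.resize(s['color'][165:315,220:420],(400,300),interpolation=2)]))
h=cv2.cvtColor(c['color'],cv2.COLOR_BGR2HSV).astype(int)
m=((h[...,0]>95)&(h[...,0]<130)&(h[...,1]>100)&(h[...,2]>40)).astype(np.uint8)
n,l,st,ce=cv2.connectedComponentsWithStats(m)
for i in range(1,n):
    if st[i,4]>300:print(st[i],ce[i],ray(c,*ce[i],170).round(1))
print(bot.get_obs()['position'],-np.array(c['R']).T@np.array(c['t']).ravel(),proj(c,[538,149,172]))
```

```text
[ 297  261   63   59 2734] [327.66203365 290.10643745] [537.4 150.7 170. ]
[527.3271743  145.77401952 225.42185614] [463.48996268 145.54721819 369.82124523] [324.26468308 292.75217056]
```

View pics/w5.png

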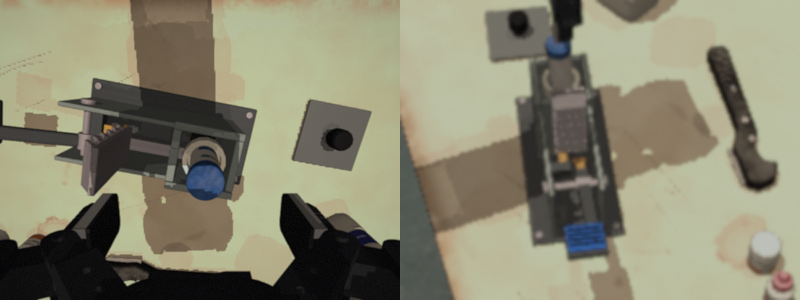

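The tube stands with its cap at (537.5,150), and the cap's apparent size (63 px) matches full height. The lid lies flat and the rack is up. Descending to grip the tube.

{"method": "drive_tool", "body": {
  "moves": [
    {"travel": [0.3,0,0.1],"delta_rot": [0,0,-0.2]},
    {"travel": [0.15,0.3,0],"delta_rot": [0,0,-0.15]},
    {"travel": [0,0.5,0],"delta_rot": [0,0,0]},
    {"travel": [0,0.5,0],"delta_rot": [0,0,0]},
    {"travel": [0,0.4,0],"delta_rot": [0,0,0]},
    {"travel": [0,0.2,0],"delta_rot": [0,0,0]},
    {"travel": [0,0,0],"delta_rot": [0,0,0]},
    {"travel": [0,0,0],"delta_rot": [0,0,0]}
  ]
}}

```text
time: 24.75
position: [541.8, 148.2, 174.6]
ee_rot: [-89.7, -0.4, -0.2]
ft_force: [0.0, 0.4, 1.2]
opening: 85.3
```

{"method": "drive_tool", "body": {
  "moves": [
    {"travel": [-0.15,0.4,0.1],"delta_rot": [-0.05,0,0.1]},
    {"travel": [0,0.5,0],"delta_rot": [0,0,0]},
    {"travel": [0,0.5,0],"delta_rot": [0,0,0]},
    {"travel": [0,0.3,0],"delta_rot": [0,0,0]},
    {"travel": [0,0.1,0],"delta_rot": [0,0,0]},
    {"travel": [0,0,0],"delta_rot": [0,0,0]},
    {"travel": [0,0,0],"delta_rot": [0,0,0]},
    {"travel": [0,0,0],"delta_rot": [0,0,0]}
  ]
}}

```text
time: 25.42
position: [538.5, 151.5, 126.5]
ee_rot: [-89.9, -0.1, -0.1]
ft_force: [-0.2, 0.3, 1.3]
opening: 85.3
```

{"method": "drive_tool", "body": {
  "moves": [
    {"travel": [0,0,-0.04],"delta_rot": [0,0,0]},
    {"travel": [0,0,0],"delta_rot": [0,0,0]},
    {"travel": [0,0,0],"delta_rot": [0,0,0]},
    {"travel": [0,0,0],"delta_rot": [0,0,0]},
    {"travel": [0,0,0],"delta_rot": [0,0,0]},
    {"travel": [0,0,0],"delta_rot": [0,0,0]},
    {"travel": [0,0,0],"delta_rot": [0,0,0]},
    {"travel": [0,0,0],"delta_rot": [0,0,0]}
  ],
  "hand": 1,
  "force": 30
}}

```text
time: 26.08
position: [540.1, 150.4, 128.9]
ee_rot: [-89.9, -0.3, -0.2]
ft_force: [-1.5, -0.1, 0.4]
opening: 27.9
```

{"method": "drive_tool", "body": {
  "moves": [
    {"travel": [0,0,0],"delta_rot": [0,0,0]},
    {"travel": [0,-0.3,0],"delta_rot": [0,0,0]},
    {"travel": [0,-0.5,0],"delta_rot": [0,0,0]},
    {"travel": [0,-0.7,0],"delta_rot": [0,0,0]},
    {"travel": [0,-0.8,0],"delta_rot": [0,0,0]},
    {"travel": [0,-0.8,0],"delta_rot": [0,0,0]},
    {"travel": [0,-0.8,0],"delta_rot": [0,0,0]},
    {"travel": [0,-0.8,0],"delta_rot": [0,0,0]}
  ]
}}

```text
time: 26.75
position: [536.0, 150.0, 250.7]
ee_rot: [-89.9, 0.3, -0.2]
ft_force: [-0.7, 0.2, -0.6]
opening: 27.6
```

The tube is gripped (27.6 mm) and lifted clear. Carrying it to the pad.

{"method": "drive_tool", "body": {
  "moves": [
    {"travel": [-0.1,-0.6,-0.3],"delta_rot": [0,0,0]},
    {"travel": [-0.1,-0.3,-0.6],"delta_rot": [0,0,0]},
    {"travel": [-0.1,0,-0.8],"delta_rot": [0,0,0]},
    {"travel": [-0.1,0,-0.9],"delta_rot": [0,0,0]},
    {"travel": [-0.1,0,-0.9],"delta_rot": [0,0,0]},
    {"travel": [-0.1,0,-0.9],"delta_rot": [0,0,0]},
    {"travel": [-0.1,0,-0.9],"delta_rot": [0,0,0]},
    {"travel": [-0.1,0,-0.9],"delta_rot": [0,0,0]}
  ]
}}

```text
time: 27.42
position: [519.0, -6.5, 293.6]
ee_rot: [-89.9, -1.2, 0.4]
ft_force: [0.2, 0.1, -1.2]
opening: 27.5
```

{"method": "drive_tool", "body": {
  "moves": [
    {"travel": [-0.1,0,-0.9],"delta_rot": [0,0,0]},
    {"travel": [-0.1,0,-0.9],"delta_rot": [0,0,0]},
    {"travel": [-0.1,0,-0.9],"delta_rot": [0,0,0]},
    {"travel": [-0.1,0,-0.9],"delta_rot": [0,0,0]},
    {"travel": [0,0,-0.9],"delta_rot": [0,0,0]},
    {"travel": [0,0,-0.9],"delta_rot": [0,0,0]},
    {"travel": [0,0,-0.9],"delta_rot": [0,0,0]},
    {"travel": [0,0,-0.8],"delta_rot": [0,0,0]}
  ]
}}

```text
time: 28.08
position: [508.2, -193.2, 305.3]
ee_rot: [-90.2, -1.8, 0.4]
ft_force: [-0.9, -0.3, -0.8]
opening: 27.7
```

{"method": "drive_tool", "body": {
  "moves": [
    {"travel": [-0.2,0.2,-0.9],"delta_rot": [0,0,0.2]},
    {"travel": [-0.2,0.4,-0.9],"delta_rot": [0,0,0.2]},
    {"travel": [-0.1,0.5,-0.9],"delta_rot": [0,0,0.1]},
    {"travel": [-0.1,0.6,-0.9],"delta_rot": [0,0,0]},
    {"travel": [-0.1,0.6,-0.8],"delta_rot": [0,0,0]},
    {"travel": [0,0.6,-0.6],"delta_rot": [0,0,0]},
    {"travel": [0,0.6,-0.3],"delta_rot": [0,0,0]},
    {"travel": [0,0.5,0],"delta_rot": [0,0,0]}
  ]
}}

```text
time: 28.75
position: [492.8, -340.3, 218.3]
ee_rot: [-91.1, -0.6, 0.1]
ft_force: [-0.6, 0.7, -0.7]
opening: 27.5
```

{"method": "drive_tool", "body": {
  "moves": [
    {"travel": [-0.1,0.5,-0.2],"delta_rot": [0.15,0,0.1]},
    {"travel": [-0.1,0.7,-0.1],"delta_rot": [0.1,0,0]},
    {"travel": [0,0.7,0],"delta_rot": [0,0,0]},
    {"travel": [0,0.7,0],"delta_rot": [0,0,0]},
    {"travel": [0,0.6,0],"delta_rot": [0,0,0]},
    {"travel": [0,0.4,0],"delta_rot": [0,0,0]},
    {"travel": [0,0.2,0],"delta_rot": [0,0,0]},
    {"travel": [0,0,0],"delta_rot": [0,0,0]}
  ]
}}

```text
time: 29.42
position: [488.1, -346.5, 120.0]
ee_rot: [-89.9, -0.1, 0.2]
ft_force: [-0.3, -0.1, -1.1]
opening: 27.5
```

Run:
```python
from h import *
o=bot.get_obs();print(o['position'],o['ee_rot'])
c=cam('wrist');s=cam('side');t=cam('top')
cv2.imwrite('pics/w6.png',np.hstack([cv2.resize(c['color'],(400,300)),cv2.resize(s['color'][330:480,250:450],(400,300),interpolation=2)]))
print(proj(c,[488.5,-352,5]),proj(s,[488.5,-352,5]))
```

```text
[ 488.12762783 -346.51943704  119.96678198] [-89.85753791  -0.14165577   0.24987576]
[308.83844984 236.68353175] [354.07402424 428.58363539]
```

View pics/w6.png

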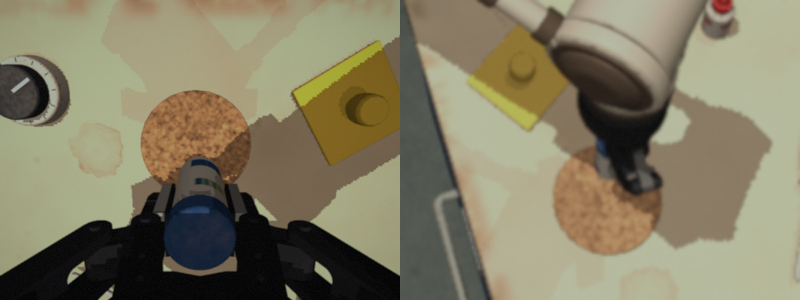

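The wrist view shows the pad centred at about (313,234), against (309,237) predicted. The tube hangs straight over it. Lowering.

{"method": "drive_tool", "body": {
  "moves": [
    {"travel": [0,0.4,-0.15],"delta_rot": [0,0,0]},
    {"travel": [0,0.6,-0.05],"delta_rot": [0,0,0]},
    {"travel": [0,0.6,0],"delta_rot": [0,0,0]},
    {"travel": [0,0.5,0],"delta_rot": [0,0,0]},
    {"travel": [0,0.3,0],"delta_rot": [0,0,0]},
    {"travel": [0,0.1,0],"delta_rot": [0,0,0]},
    {"travel": [0,0,0],"delta_rot": [0,0,0]},
    {"travel": [0,0,0],"delta_rot": [0,0,0]}
  ]
}}

```text
time: 30.23
position: [492.9, -357.6, 61.0]
ee_rot: [-90.5, -0.7, 0.3]
ft_force: [-0.7, 0.1, -0.6]
opening: 27.9
```

{"method": "drive_tool", "body": {
  "moves": [
    {"travel": [-0.15,0.1,0.1],"delta_rot": [0.12,0,0.17]},
    {"travel": [0,0.15,0.1],"delta_rot": [0,0,0]},
    {"travel": [0,0.15,0],"delta_rot": [0,0,0]},
    {"travel": [0,0.1,0],"delta_rot": [0,0,0]},
    {"travel": [0,0.05,0],"delta_rot": [0,0,0]},
    {"travel": [0,0,0],"delta_rot": [0,0,0]},
    {"travel": [0,0,0],"delta_rot": [0,0,0]},
    {"travel": [0,0,0],"delta_rot": [0,0,0]}
  ]
}}

```text
time: 30.9
position: [490.1, -353.3, 48.4]
ee_rot: [-90.2, -0.2, 0.3]
ft_force: [-0.6, 0.1, -0.7]
opening: 27.4
```

{"method": "drive_tool", "body": {
  "moves": [
    {"travel": [0,0.08,0],"delta_rot": [0.05,0,0.05]},
    {"travel": [0,0.08,0],"delta_rot": [0,0,0]},
    {"travel": [0,0.06,0],"delta_rot": [0,0,0]},
    {"travel": [0,0.04,0],"delta_rot": [0,0,0]},
    {"travel": [0,0,0],"delta_rot": [0,0,0]},
    {"travel": [0,0,0],"delta_rot": [0,0,0]},
    {"travel": [0,0,0],"delta_rot": [0,0,0]},
    {"travel": [0,0,0],"delta_rot": [0,0,0]}
  ]
}}

```text
time: 31.57
position: [490.3, -353.6, 41.5]
ee_rot: [-90.0, 0.0, 0.3]
ft_force: [-0.5, 0.0, -1.0]
opening: 27.5
```

{"method": "drive_tool", "body": {
  "moves": [
    {"travel": [0,0.05,0],"delta_rot": [0,0,0]},
    {"travel": [0,0.03,0],"delta_rot": [0,0,0]},
    {"travel": [0,0.02,0],"delta_rot": [0,0,0]},
    {"travel": [0,0,0],"delta_rot": [0,0,0]},
    {"travel": [0,0,0],"delta_rot": [0,0,0]},
    {"travel": [0,0,0],"delta_rot": [0,0,0]},
    {"travel": [0,0,0],"delta_rot": [0,0,0]},
    {"travel": [0,0,0],"delta_rot": [0,0,0]}
  ]
}}

```text
time: 32.23
position: [490.4, -353.7, 38.9]
ee_rot: [-90.0, 0.0, 0.3]
ft_force: [0.4, 0.3, -0.6]
opening: 27.5
```

Run:
```python
from h import *
o=bot.get_obs();print(o['position'],o['ft_force'])
```

```text
[ 490.4213023  -353.72721251   38.91711414] [ 0.42101091  0.32993332 -0.59390762]
```

{"method": "drive_tool", "body": {
  "moves": [
    {"travel": [0,0.04,0],"delta_rot": [0,0,0]},
    {"travel": [0,0.02,0],"delta_rot": [0,0,0]},
    {"travel": [0,0,0],"delta_rot": [0,0,0]},
    {"travel": [0,0.02,0],"delta_rot": [0,0,0]},
    {"travel": [0,0.0,0],"delta_rot": [0,0,0]},
    {"travel": [0,0.02,0],"delta_rot": [0,0,0]},
    {"travel": [0,0,0],"delta_rot": [0,0,0]},
    {"travel": [0,0.02,0],"delta_rot": [0,0,0]}
  ]
}}

```text
time: 32.9
position: [490.7, -354.0, 36.2]
ee_rot: [-90.0, -0.0, 0.3]
ft_force: [-1.0, 1.4, 3.5]
opening: 27.5
```

Contact with the pad (3.5 N). Releasing and lifting away.

{"method": "drive_tool", "body": {
  "moves": [
    {"travel": [0,0,0],"delta_rot": [0,0,0]},
    {"travel": [0,0,0],"delta_rot": [0,0,0]},
    {"travel": [0,0,0],"delta_rot": [0,0,0]},
    {"travel": [0,0,0],"delta_rot": [0,0,0]},
    {"travel": [0,0,0],"delta_rot": [0,0,0]},
    {"travel": [0,0,0],"delta_rot": [0,0,0]},
    {"travel": [0,0,0],"delta_rot": [0,0,0]},
    {"travel": [0,0,0],"delta_rot": [0,0,0]}
  ],
  "hand": -0.6
}}

```text
time: 33.57
position: [491.0, -354.3, 36.5]
ee_rot: [-90.1, -0.1, 0.3]
ft_force: [-0.6, 0.6, -0.4]
opening: 68.5
```

{"method": "drive_tool", "body": {
  "moves": [
    {"travel": [0,-0.3,0],"delta_rot": [0,0,0]},
    {"travel": [0,-0.6,0],"delta_rot": [0,0,0]},
    {"travel": [0,-0.7,0],"delta_rot": [0,0,0]},
    {"travel": [0,-0.8,0],"delta_rot": [0,0,0]},
    {"travel": [0,-0.8,0],"delta_rot": [0,0,0]},
    {"travel": [0,-0.9,0],"delta_rot": [0,0,0]},
    {"travel": [0,-1,0],"delta_rot": [0,0,0]},
    {"travel": [0,-1,0],"delta_rot": [0,0,0]}
  ]
}}

```text
time: 34.23
position: [487.4, -350.5, 190.9]
ee_rot: [-89.5, 0.5, 0.3]
ft_force: [-0.2, -0.3, 0.6]
opening: 68.8
```

{"method": "drive_tool", "body": {
  "moves": [
    {"travel": [-0.4,-0.5,0.5],"delta_rot": [0,0,0]},
    {"travel": [-0.6,-0.3,0.8],"delta_rot": [0,0,0]},
    {"travel": [-0.6,0,1],"delta_rot": [0,0,0]},
    {"travel": [-0.6,0,1],"delta_rot": [0,0,0]},
    {"travel": [-0.5,0,0.8],"delta_rot": [0,0,0]},
    {"travel": [0,0,0.4],"delta_rot": [0,0,0]},
    {"travel": [0,0,0],"delta_rot": [0,0,0]},
    {"travel": [0,0,0],"delta_rot": [0,0,0]}
  ]
}}

```text
time: 34.9
position: [421.0, -239.0, 226.4]
ee_rot: [-90.5, -0.5, 0.2]
ft_force: [0.8, -0.8, -0.5]
opening: 68.3
```

Run:
```python
from h import *
from cap import blob
s=cam('side');t=cam('top')
cv2.imwrite('pics/f.png',np.hstack([s['color'][150:470,230:430],cv2.resize(t['color'][150:310,180:500],(580,290))[:, :]]) if 0 else np.hstack([cv2.resize(s['color'][100:480,170:470],(379,480)),cv2.resize(t['color'][150:310,180:500],(420,210))[[*range(210)]+[209]*270]]))
a=blob(t,(430,240,490,300));b=blob(s,(315,340,395,465));print(a,b)
if a and b:print(tri(t,a[0],s,b[0]))
```

```text
None (array([325.02631579, 154.05263158]), array([41,  0,  9,  9, 38], dtype=int32))
None (array([356.66666667, 420.01626016]), array([ 35,  72,  13,  15, 123], dtype=int32))
```

View pics/f.png

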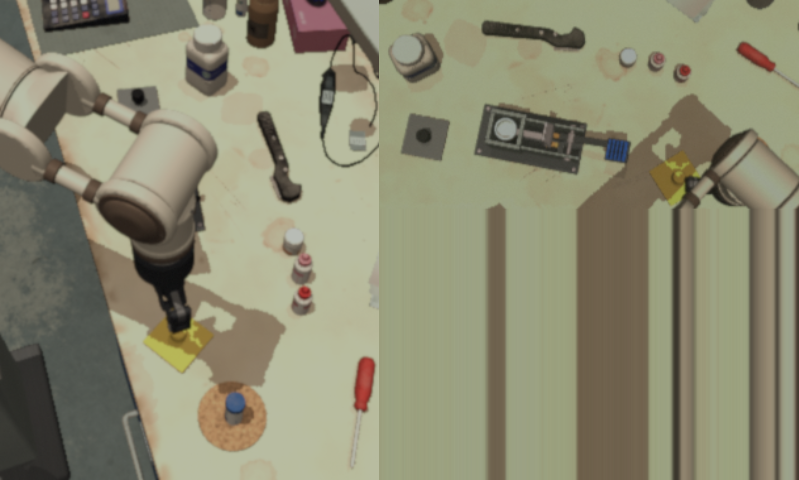

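Run:
```python
from h import *
s=cam('side');print(ray(s,356.7,420,80),proj(s,[490.5,-353.5,83]))
bot.close_job()
```

```text
[ 487.06846202 -358.3239716    80.        ] [357.57043549 416.47407082]
the job is handed in; nothing more can be done
```

The job is done and handed in at about 35 s on the robot's clock, inside the 72 s limit.

- **Lid:** I took it off by its knob and set it down flat on the bench, about 175 mm left of the well. The yellow look-alike was not moved.
- **Lever:** I made six full strokes to the stop. The cap's position in the top view was the same after strokes 5 and 6. From close above, the cap's size in the picture also fitted full height.
- **Tube:** It was lifted out, lowered until it pressed on the cork with about 3.5 N, and released. The last picture shows it upright on the pad, with the lid flat, the lever back up, the lift cup raised and the blue-label bottle in place. The robot was clear of everything.

**Checks that failed or disagreed:**
- **Tube position:** The side view alone puts the tube about 5 mm from where I released it. Either way it is within about 7 mm of the pad centre, well inside the pad. The arm hid it from the top camera, so I had no second view to confirm this.
- **Pressing force:** On the first two strokes the fingers pressed the paddle on its stop with about 75 N at the wrist. That is below the 120 N wrist limit. It is above 40 N, but it was the fingertips that pressed, not the arm or the gripper's body. Later strokes were about 40–45 N.
- **Full height:** The triangulated height check did not work, because the side camera was blocked. Full height therefore rests on the unchanged top view and the cap's size from above.

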